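# Find the hidden lock screw in the lamp rail with the T-key and tighten it

### The job

The raking lamp has been set on its bench rail but not locked. Take the red T-handle key from its block, put its square end down into the open slot of the rail and feel along the slot with it until it drops into the socket of the lock screw hidden down there, then turn the key clockwise until the screw stops firmly. Leave the key standing in the screw, and do not knock the lens or the cardboard box about.

Things in the scene. Friction and masses are not known exactly. Their poses are not given: they have to be found in the camera images.
- rail: Fixed aluminium T-slot rail on the bench, 520 mm long, 60 wide, 60 high. Origin: underside, middle of the rail; y runs along the rail towards the lamp, z up. A slot runs along the middle of the top face (x = 0), open from y = -0.100 to y = +0.100: beyond +0.100 the lamp foot covers it, below -0.100 a grey plastic strip, flush with the rail's top, fills it.
- slot (a point): Middle of the rail's open slot, at the rail's top (60 mm above the bench), axes as the rail's. The slot is 22.6 mm wide at the top, sloping in over 4 mm of depth to a throat 14.6 mm wide. Its floor, 21 mm below this point, is the smooth flat top of a lightly oiled dark steel lock bar which cannot be pushed along.
- slot_floor (a point): Middle of the open slot's floor, 21 mm below slot. The lock screw is set flush in this floor, on the slot's centre line, its centre anywhere from y = -0.075 to +0.075 m of here, different every time and not told. Its dark square socket is 13.2 mm wide, chamfered to 16 mm at its edge, 12.5 mm deep; while loose its sides lie along and across the slot within 0.06 rad.
- lamp_foot (a point): Middle of the top of the grey lamp foot, 120 mm long, 70 wide, 22 mm above the rail's top. The black post (20 mm diameter) stands 40 mm farther along the rail's y and carries the lamp, whose top is about 270 mm above the bench. Keep the gripper clear of it.
- screw (a joint): Angle of the hidden lock screw, rad, growing clockwise seen from above: 0 to 0.06 loose, 1.1 at the firm stop. It turns stiffly (0.2 N m) and stays where it is left. It tells nothing of where the screw is. The key has about 0.15 rad of play in the socket either way.
- key_grip (a point): Centre of the red T-bar of the key. The bar is 100 mm long (along the key's y), 16 wide (x), 18 high; below it a hub of 15 mm diameter and 17 mm length, then a steel shank of 13 mm diameter. The key weighs about 0.22 kg and is 135 mm tall from its tip to the top of the bar; it starts upright in the block.
- key_tip (a point): Middle of the key's end face, 126 mm below the T-bar's centre; z up the shank. The last 12 mm are a square of 11.6 mm (tapering to 8.4 in the last 2 mm), sides parallel to the key's x and y (any of four quarter turns fits); above it the round shank of 13 mm, whose shoulder rests on the screw when the key is fully in (tip then 33 mm below the rail's top).
- stand: Fixed blue block that holds the key, 70 x 90 mm (x, y), 50 high; origin in the middle of its underside. The key stands in its middle hole (18 mm diameter, 45 mm deep, floor 5 mm above the bench).
- lens: Bystander: black camera lens standing on end, 80 mm diameter, 98 mm tall; origin at its underside.
- box: Bystander: cardboard evidence box, 90 x 120 x 50 mm; origin in the middle of its underside.
Things that resemble listed ones, but are neither listed nor needed, are in the scene too. Of the things that look like the part that bears key_grip, the largest one is meant.

How it is judged:
By the outcome, as a careful person would: the job done as asked, in the order asked, and still so for the second after the job is handed in, with the robot touching nothing.
It also fails if it takes over 72 s, if anything falls off the work surface, if the arm or the gripper's body presses on something with over 40 N, if the wrist force passes 120 N, or if a joint passes its speed limit or range.

### The arm

A 7-joint arm with a two-finger parallel gripper is mounted at the origin on the work surface. World frame = base frame: x ahead of the robot, y to its left, z up, the work surface at z = 0. Lengths are in m, angles in rad, forces in N, time in s.
With the tool pointing down it reaches from about 0.35 to 0.9 m from the base axis. Payload 19.9 kg.
Tool frame: the origin (TCP) lies midway between the tips of the shut fingers; the grasp point (between the pads) lies 19 mm behind it; z points along the fingers, y is the line along which they close (so a half turn about z gives the same grasp; the last joint's range is limited). The gripper opens to 85 mm and grips with 20 to 120 N. Pads are 22 mm wide; open, the fingers measure 114 mm over their backs; the gripper's body (76 mm by 85 mm) begins 54 mm behind the grasp point. The pads swing forward as they close: fully open they stand 13 mm farther back than shut.
Start: joints at [-1.327, 0.417, -0.01, 1.614, 0.005, 1.111, -0.053], TCP at [0.176, 0.6, 0.231] pointing down, gripper open.
Joint ranges: [-2.81, 2.81], [-0.39, 2.02], [-1.27, 1.25], [0.06, 2.57], [-1.19, 4.33], [0.19, 2], [-2.82, 2.82]. Speed limits (rad/s): [1.89, 1.89, 2.39, 2.39, 3.01, 3.01, 3.01].

### API

Orientations are given as a unit quaternion [x, y, z, w].
In Python, from plant import * gives the robot as it stands.
- The arm moves only by the tool step_arm, never from a script. Its argument "rows" is one flat list of numbers, 4 for each row, row after row: the shift along the tool's x, y, z in m, then the turn about the tool's z in rad. In form: [tx, ty, tz, twist, tx, ty, tz, twist, ...]. A call has 1 to 10 rows; each row shifts and turns the commanded pose from where the row before left it, along the tool's axes as they then stand; what a row does not reach is not made up. A row lasts 1/10 s, in which the tool goes at most 50 mm and 8.59 degrees, less where a joint would pass 70% of its speed; a pose out of reach is approached as far as the arm can. A call is refused whole if a number of a shift passes 0.05 or a number of a turn 0.15, either way. A call with a gripper value outside its range is refused whole. "fingers" is the closure, from -1 (fully open) to 1 (shut), set as the call begins (left out, the last holds). The fingers move at their own pace and stop on an object; the grip force is fixed at half the most. Time passes only in rows, so rows that do not move let the fingers close. It gives the time, the measured TCP pose, the force, the opening and the grip force at its end, in the units of the state.
- state(): the state, without advancing time (a new reading comes with each control period).
- read_camera(name): name is "side" or "top" or "wrist"; returns a dict with "color" (480x640x3 uint8, red, green, blue), "depth" (480x640 float32, m along the optical axis (not along the pixel's ray), 0 where there is no reading), "K" (3x3 intrinsics, pixels), "dist" ([k1, k2, p1, p2, k3] as OpenCV has them; the pictures are not rectified), "cam_to_world" (4x4, takes a point from camera to world coordinates). Camera axes: x right, y down, z forward; pixel columns grow to the right and rows downward; lengths in m; the calibration is good to about 2 mm. A picture is of the moment at which its call begins.
- finish_job(): hands the job in; it is judged then, once.
Trained networks look in the newest picture that a camera, given by its name, has taken for a name from the list of things; names that differ only in an ending like _2 or _b are one class to them, and where a whole thing is asked for, a point or a joint stands for the part that bears it (a point fixed in the world has none). Each returns a list of dicts, best first, with "confidence" (0 to 1); they miss things now and then, are a little off and sometimes report something else, mostly with a low value. They report only what shows in the picture. A call takes as long as a camera call. They do not tell look-alikes from the thing itself.
- trace(target, camera): "pixels" (480x640 bool, what is visible of it) and "box" ([left, top, width, height] in pixels, round what is visible of it).
The state is a dict: "time_s": time; "qpos": joint angles; "qvel": joint speeds; "tau": joint torques, N m; "ee_pos": TCP position; "eef_rot": TCP orientation; "force": force on the tool from outside, world axes, zero at the start; "torque": the same for the moment, N m; "finger_gap": finger opening in m; "grip_force": force on a finger pad.
Only numpy, scipy, OpenCV 4.12 (cv2) and the standard library are available. Lean on these libraries where they do the work, as an engineer would, in place of code of your own. Each camera call takes 0.05 s, during which the arm holds its last target. There are 200 camera calls.

## Working session

There is one attempt and no reset: what is moved stays moved. The work goes in short steps, Python scripts to look and compute and a tool call to move; the robot and the scene stay as the last step left them, time stands still between calls to the robot, and variables do not carry over. Pictures are saved under pics/ and viewed, at most 10 in all, crops included, and the job is handed in when it is done.

Besides the shell and the picture viewer there is one more tool, called as name(argument=value, ...) on one line, values as JSON. step_arm: Moves the arm, as the interface text tells. Its arguments: {"type":"object","properties":{"rows":{"type":"array","items":{"type":"number"}},"fingers":{"type":"number"}},"required":["rows"]}

```bash
ls; mkdir -p pics; cat > h.py <<'E'
from plant import *
import numpy as np, cv2
def save(im,name): cv2.imwrite('pics/'+name,cv2.cvtColor(im,cv2.COLOR_RGB2BGR))
def pts(c,mask):
    v,u=np.nonzero(mask&(c['depth']>0)); z=c['depth'][v,u]
    n=cv2.undistortPoints(np.stack([u,v],1).astype(np.float64)[:,None],c['K'],np.array(c['dist']))[:,0]
    P=np.c_[n*z[:,None],z]; T=np.array(c['cam_to_world']); return P@T[:3,:3].T+T[:3,3]
E
python3 - <<'E'
from h import *
s=state(); print({k:np.round(s[k],3) for k in s})
C={n:read_camera(n) for n in ('top','side')}
im=np.hstack([cv2.resize(C[n]['color'],(400,300)) for n in C]); 
for n in C:
    print(n,np.round(C[n]['cam_to_world'],3).tolist())
    for t in ('key_grip','stand','rail','lamp_foot','lens','box'):
        for r in trace(t,n):
            p=pts(C[n],r['pixels']); 
            print(n,t,round(r['confidence'],2),r['box'],np.round(np.median(p,0),3),np.round(np.percentile(p,2,0),3),np.round(np.percentile(p,98,0),3))
save(C['top']['color'],'top.png'); save(C['side']['color'],'side.png')
E
```

```text
pics
{'time_s': np.float64(0.0), 'qpos': array([-1.326,  0.418, -0.01 ,  1.614,  0.005,  1.111, -0.053]), 'qvel': array([-0.   , -0.001, -0.   ,  0.001, -0.001,  0.001, -0.001]), 'tau': array([ 1.0000e-03, -8.6446e+01,  6.7900e-01, -4.3490e+01,  1.9000e-02,
        7.0000e-03, -0.0000e+00]), 'ee_pos': array([0.176, 0.599, 0.231]), 'eef_rot': array([ 0.142,  0.99 , -0.001, -0.   ]), 'force': array([ 0.284, -0.019, -0.185]), 'torque': array([ 0.039,  0.025, -0.009]), 'grip_force': np.float64(0.0), 'finger_gap': np.float64(0.085)}
top [[-0.008, -0.994, 0.107, 0.398], [-1.0, 0.009, 0.007, -0.027], [-0.008, -0.107, -0.994, 1.175], [0.0, 0.0, 0.0, 1.0]]
top key_grip 0.84 [328.1, 262.5, 35.5, 35.1] [ 0.419 -0.07   0.141] [ 0.387 -0.105  0.136] [ 0.452 -0.035  0.144]
top key_grip 0.74 [387.8, 296.7, 34.1, 8.1] [ 0.372 -0.206  0.101] [ 0.364 -0.246 -0.002] [ 0.379 -0.168  0.106]
top key_grip 0.5 [277.6, 254.8, 19.5, 29.3] [0.438 0.057 0.101] [0.412 0.035 0.001] [0.466 0.079 0.105]
top stand 0.96 [322.7, 264.2, 42.8, 29.6] [ 0.42  -0.07   0.051] [ 0.386 -0.113  0.006] [ 0.453 -0.026  0.138]
to
[... 834 characters left out ...]
.383 -0.104  0.054] [ 0.449 -0.035  0.142]
side key_grip 0.73 [307.3, 308.3, 34.8, 46.2] [ 0.366 -0.203  0.097] [ 0.361 -0.237  0.008] [ 0.375 -0.166  0.103]
side stand 0.82 [271.2, 271.1, 55.4, 54.1] [ 0.402 -0.082  0.049] [ 0.381 -0.114  0.004] [ 0.454 -0.025  0.053]
side rail 0.74 [253.7, 117.3, 160.0, 207.1] [0.567 0.063 0.06 ] [ 0.52  -0.22   0.005] [0.748 0.285 0.239]
side lamp_foot 0.88 [258.3, 120.0, 149.4, 200.3] [0.567 0.058 0.06 ] [ 0.52  -0.219  0.006] [0.745 0.278 0.238]
side lens 0.95 [188.5, 184.0, 35.9, 49.5] [0.413 0.284 0.074] [0.387 0.27  0.005] [0.454 0.339 0.102]
side box 0.61 [364.7, 367.2, 98.6, 98.9] [ 0.374 -0.406  0.05 ] [ 0.339 -0.458  0.004] [ 0.431 -0.337  0.053]
```

View pics/top.png

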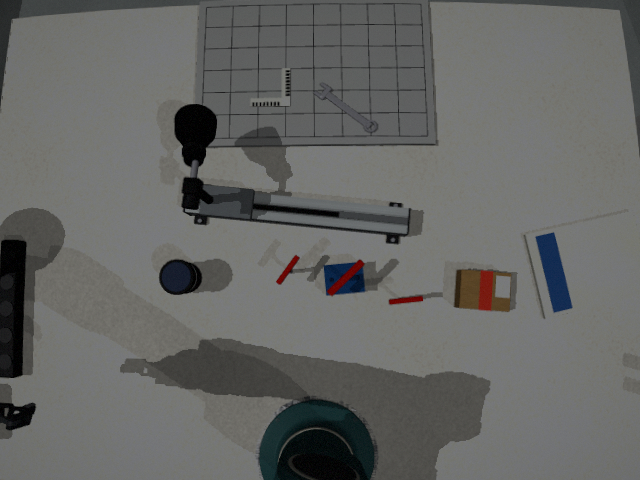

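View pics/side.png

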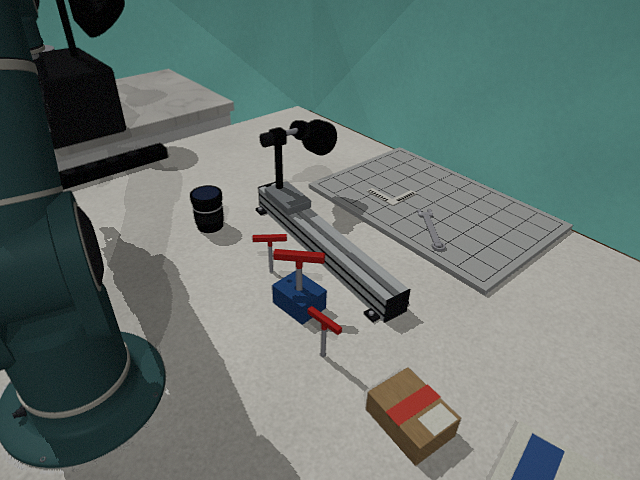

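The top view shows three red T-keys: (288,270) small, (346,280) standing in the blue block, and (405,300) small. The one in the block has a bar about 100 mm long with its top at 140 mm. That matches 5 + 135 mm, and it is the largest. I'll confirm this with a crop while fitting the bar and rail axes.

```bash
python3 - <<'E'
from h import *
c=read_camera('top')
save(cv2.resize(c['color'][235:315,265:435],None,fx=4.5,fy=4.5,interpolation=cv2.INTER_CUBIC),'crop.png')
for r in trace('key_grip','top'):
    p=pts(c,r['pixels']); p=p[p[:,2]>np.percentile(p[:,2],95)-0.02]
    (m,sz,a)=cv2.minAreaRect(p[:,:2].astype(np.float32)); b=cv2.PCACompute(p[:,:2].astype(np.float32),None)[1][0]
    print('bar',np.round(m,4),np.round(sz,3),'dir',np.round(b,3),np.degrees(np.arctan2(b[1],b[0])),np.median(p[:,2]))
hsv=cv2.cvtColor(c['color'],cv2.COLOR_RGB2HSV)
r=trace('rail','top')[0]; p=pts(c,np.ones((480,640),bool)&(c['depth']>0))
R=pts(c,r['pixels'])
q=p[(abs(p[:,2]-.06)<.004)&(p[:,0]>.45)&(p[:,0]<.66)&(p[:,1]>-.3)&(p[:,1]<.32)]
(m,sz,a)=cv2.minAreaRect(q[:,:2].astype(np.float32)); b=cv2.PCACompute(q[:,:2].astype(np.float32),None)[1][0]
print('railtop',m,sz,b,np.degrees(np.arctan2(b[1],b[0])),len(q))
f=p[(abs(p[:,2]-.082)<.004)&(p[:,0]>.5)&(p[:,0]<.7)&(p[:,1]>0.05)&(p[:,1]<.35)]
print('foot',cv2.minAreaRect(f[:,:2].astype(np.float32)))
fl=p[(abs(p[:,2]-.039)<.006)&(p[:,0]>.53)&(p[:,0]<.62)&(p[:,1]>-.15)&(p[:,1]<.2)]
print('floor',len(fl),cv2.minAreaRect(fl[:,:2].astype(np.float32)),cv2.PCACompute(fl[:,:2].astype(np.float32),None)[1][0])
t=trace('stand','top')[0]; s=pts(c,t['pixels']); s=s[abs(s[:,2]-.05)<.004]; print('stand',cv2.minAreaRect(s[:,:2].astype(np.float32)))
l=trace('lens','top')[0]; 
E
```

```text
bar [ 0.3706 -0.2023] [0.01 0.07] dir [-0.091  0.996] 95.1934 0.1022260330525302
bar [0.4391 0.0564] [0.012 0.073] dir [ 0.809 -0.588] -36.018574 0.10125094217977271
bar [ 0.42   -0.0698] [0.015 0.099] dir [-0.694  0.72 ] 133.9406 0.1403936415039031
bar [0.6598 0.2396] [0.206 0.053] dir [0.998 0.055] 3.1403384 0.23247967941151365
railtop (0.5349035263061523, 0.040851205587387085) (0.16928625106811523, 0.5266659259796143) [0.0942043  0.99555284] 84.59447 3338
foot ((0.5968037843704224, 0.19879743456840515), (0.12026000767946243, 0.07097698748111725), 83.54654693603516)
floor 501 ((0.5643088221549988, 0.007670149207115173), (0.2768684923648834, 0.03919655457139015), 83.6791763305664) [0.14906552 0.9888274 ]
stand ((0.4197574257850647, -0.06974376738071442), (0.06980233639478683, 0.08987823873758316), 4.592858791351318)
```

View pics/crop.png

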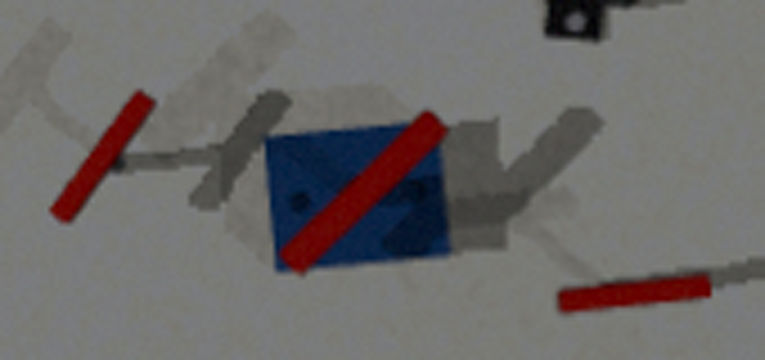

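The crop confirms it: the long red bar (290,260)–(440,120) stands in the blue block, and the two flankers are shorter (70 mm). First I'll look down on the rail with the wrist camera on the way.

step_arm(rows=[-0.026,-0.022,-0.006,0,-0.026,-0.022,-0.006,0,-0.026,-0.022,-0.006,0,-0.026,-0.022,-0.006,0,-0.026,-0.022,-0.006,0,-0.026,-0.022,-0.006,0,-0.026,-0.022,-0.006,0,-0.026,-0.022,-0.006,0,-0.026,-0.022,-0.006,0,-0.026,-0.022,-0.006,0])

```text
time_s: 1.95
ee_pos: [0.3642, 0.314, 0.2917]
eef_rot: [0.142, 0.99, 0.0, 0.0]
force: [-0.7, 0.3, 0.3]
finger_gap: 0.0854
grip_force: 0.0
```

step_arm(rows=[-0.026,-0.022,-0.006,0,-0.026,-0.022,-0.006,0,-0.026,-0.022,-0.006,0,-0.026,-0.022,-0.006,0,-0.026,-0.022,-0.006,0,-0.026,-0.022,-0.006,0,-0.026,-0.022,-0.006,0,-0.026,-0.022,-0.006,0,-0.026,-0.022,-0.006,0,-0.026,-0.022,-0.006,0])

```text
time_s: 2.95
ee_pos: [0.5516, 0.0297, 0.3517]
eef_rot: [0.142, 0.99, 0.0, 0.0]
force: [-0.3, -0.3, 1.2]
finger_gap: 0.0852
grip_force: 0.0
```

```bash
cat >> h.py <<'E'
from scipy.spatial.transform import Rotation as Ro
def plan(goal,yaw=None):
    s=state(); R=Ro.from_quat(s['eef_rot']).as_matrix(); d=R.T@(np.array(goal)-s['ee_pos'])
    y=np.degrees(np.arctan2(R[1,1],R[0,1]))
    print('t',round(float(s['time_s']),2),'ee',np.round(s['ee_pos'],4),'yawy',round(y,2),'F',np.round(s['force'],1),'shift',np.round(d,4), 'twist',None if yaw is None else round(np.radians((y-yaw+180)%360-180),3),'q7',round(s['qpos'][6],2),'tilt',np.round(R[:,2],3))
E
python3 - <<'E'
from h import *
plan([.42,-.07,.20],43.9)
c=read_camera('wrist'); save(c['color'],'w1.png'); print(np.round(c['cam_to_world'],3).tolist())
p=pts(c,c['depth']>0); print(np.percentile(p[:,0],[0,100]),np.percentile(p[:,1],[0,100]))
np.save('w1.npy',p)
E
```

```text
t 2.95 ee [0.5516 0.0297 0.3517] yawy 73.64 F [-0.3 -0.3  1.2] shift [ 0.0983 -0.1327  0.1517] twist 0.519 q7 1.27 tilt [ 0.  0. -1.]
[[0.281, 0.91, 0.306, 0.473], [0.96, -0.267, -0.089, 0.053], [0.001, 0.318, -0.948, 0.494], [0.0, 0.0, 0.0, 1.0]]
[0.20362795 2.27051787] [-0.75734186  1.14598165]
```

View pics/w1.png

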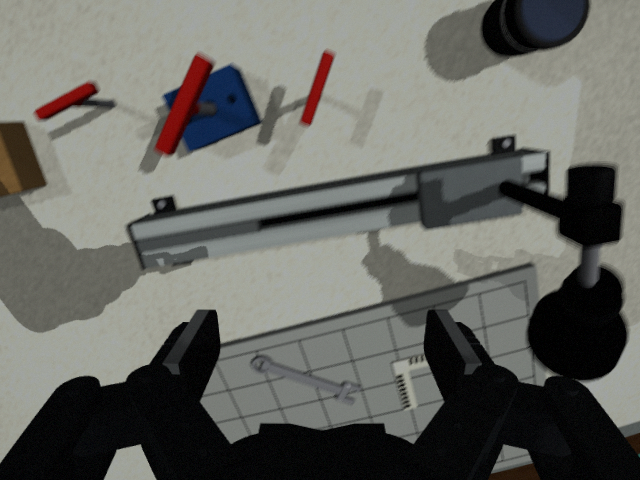

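The wrist view shows the rail clearly, with the dark open slot from (260,222) to (418,200). I'll fit the rail and slot from its depth and colour.

```bash
python3 - <<'E'
from h import *
c=read_camera('wrist'); 
m=np.zeros((480,640),bool); m[120:320,100:560]=True
p=pts(c,m); v,u=np.nonzero(m&(c['depth']>0)); g=cv2.cvtColor(c['color'],cv2.COLOR_RGB2GRAY)[v,u]
f=p[(abs(p[:,2]-.082)<.004)]; print('foot',cv2.minAreaRect(f[:,:2].astype(np.float32)),len(f),np.median(f[:,2]))
q=(abs(p[:,2]-.06)<.006)&(p[:,0]>.5)&(p[:,0]<.66)&(p[:,1]>-.22)&(p[:,1]<.13)
print('ztop',np.median(p[q,2]))
# bin along rough d, get edges across
for th in (83.6,):
    d=np.array([np.cos(np.radians(th)),np.sin(np.radians(th))]); n=np.array([d[1],-d[0]])
    o=np.array([.579,.040]); a=(p[:,:2]-o)@d; x=(p[:,:2]-o)@n
    ys=[];lo=[];hi=[];sx=[]
    for y in np.arange(-.25,.1,.02):
        b=(abs(a-y)<.01); t=b&(abs(p[:,2]-.06)<.005)&(abs(x)<.045); s=b&(g<35)&(abs(x)<.02); fl=b&(abs(x)<.006)
        print(round(y,2),'edges',np.round(np.percentile(x[t],[.5,99.5]),4) if t.sum()>20 else None,'dark n',s.sum(),np.round(x[s].mean(),4) if s.sum() else None,'z',np.round(np.percentile(p[fl,2],[5,25,50]),3) if fl.sum()>3 else None)
    s=(g<35)&(abs(x)<.02)&(a<.12)&(a>-.2); print('dark along',np.round(np.percentile(a[s],[.5,1,99,99.5]),4))
E
```

```text
foot ((0.5984951257705688, 0.2004568874835968), (0.12026357650756836, 0.07116976380348206), 84.0128173828125) 5574 0.08213022616696794
ztop 0.05991516586940329
-0.25 edges [-0.0283  0.0328] dark n 83 0.0005 z [0.057 0.059 0.06 ]
-0.23 edges [-0.0282  0.0322] dark n 0 None z [0.057 0.059 0.06 ]
-0.21 edges [-0.0282  0.0322] dark n 0 None z [0.057 0.059 0.06 ]
-0.19 edges [-0.0282  0.0321] dark n 0 None z [0.057 0.059 0.06 ]
-0.17 edges [-0.0283  0.0319] dark n 0 None z [0.057 0.059 0.06 ]
-0.15 edges [-0.0282  0.0319] dark n 0 None z [0.057 0.059 0.06 ]
-0.13 edges [-0.0281  0.0315] dark n 0 None z [0.057 0.059 0.06 ]
-0.11 edges [-0.0283  0.0318] dark n 0 None z [0.057 0.06  0.06 ]
-0.09 edges [-0.0284  0.0316] dark n 116 0.0038 z [0.038 0.039 0.04 ]
-0.07 edges [-0.0284  0.0316] dark n 132 0.004 z [0.036 0.038 0.039]
-0.05 edges [-0.0284  0.0317] dark n 117 0.0053 z [0.026 0.027 0.038]
-0.03 edges [-0.0285  0.0314] dark n 128 0.0038 z [0.037 0.039 0.039]
-0.01 edges [-0.0284  0.0317] dark n 125 0.0039 z [0.038 0.039 0.039]
0.01 edges [-0.0285  0.0313] dark n 126 0.0036 z [0.038 0.039 0.039]
0.03 edges [-0.0285  0.0313] dark n 128 0.0038 z [0.038 0.038 0.039]
0.05 edges [-0.0287  0.0313] dark n 125 0.0038 z [0.038 0.039 0.039]
0.07 edges [-0.0289  0.0313] dark n 130 0.0036 z [0.037 0.038 0.039]
0.09 edges [-0.0283  0.0312] dark n 129 0.0034 z [0.037 0.038 0.039]
dark along [-0.0975 -0.0964  0.1059  0.1069]
```

The depth reading shows a pit down to 0.0265 m (floor 0.039 minus 12.5 mm) near rail y of about -0.05, which is a useful hint for where to feel. Next I'll locate it and plan the grasp.

```bash
python3 - <<'E'
from h import *
c=read_camera('wrist'); m=np.zeros((480,640),bool); m[120:320,100:560]=True
p=pts(c,m); th=np.radians(83.8); d=np.array([np.cos(th),np.sin(th)]); n=np.array([d[1],-d[0]])
o=np.array([.579,.040]); a=(p[:,:2]-o)@d; x=(p[:,:2]-o)@n
k=(abs(x)<.015)&(abs(a)<.1)&(p[:,2]<.034); print(np.c_[a,x,p[:,2]][k].round(4)[:60])
print('mid',a[k].mean(),np.percentile(a[k],[0,100]),p[k].mean(0))
plan([.42,-.07,.20],43.9)
E
```

```text
[[-0.0483  0.0012  0.0269]
 [-0.0564  0.0011  0.0268]
 [-0.0551  0.0013  0.0271]
 [-0.0537  0.0014  0.0277]
 [-0.0525  0.0019  0.0268]
 [-0.0513  0.0024  0.0257]
 [-0.05    0.0025  0.0264]
 [-0.0486  0.0026  0.0266]
 [-0.0603  0.0012  0.0292]
 [-0.0592  0.0018  0.0276]
 [-0.0582  0.0025  0.0256]
 [-0.0567  0.0025  0.0267]
 [-0.0554  0.0026  0.0273]
 [-0.0541  0.0029  0.027 ]
 [-0.0529  0.0034  0.0259]
 [-0.0516  0.0037  0.0256]
 [-0.0502  0.0037  0.0266]
 [-0.0491  0.0043  0.0251]
 [-0.0603  0.0021  0.0312]
 [-0.0596  0.0034  0.0266]
 [-0.0586  0.0041  0.0244]
 [-0.0569  0.0037  0.0274]
 [-0.0555  0.0038  0.028 ]
 [-0.0543  0.0042  0.0272]
 [-0.0532  0.0048  0.0257]
 [-0.0517  0.0046  0.0275]
 [-0.0504  0.0049  0.0274]
 [-0.0491  0.0052  0.027 ]
 [-0.0605  0.0032  0.0318]
 [-0.0598  0.0045  0.0276]
 [-0.0586  0.005   0.0263]
 [-0.0574  0.0053  0.0261]
 [-0.0559  0.0053  0.0272]
 [-0.0548  0.0059  0.0259]
 [-0.0535  0.0061  0.0258]
 [-0.052   0.006   0.0273]
 [-0.0507  0.0063  0.0269]
 [-0.0495  0.0067  0.0265]
 [-0.0602  0.0061  0.0264]
 [-0.0589  0.0064  0.0261]
 [-0.0577  0.0067  0.0259]
 [-0.0564  0.007   0.0256]
 [-0.0548  0.0068  0.0277]
 [-0.0537  0.0073  0.0265]
 [-0.0523  0.0073  0.0273]
 [-0.0509  0.0074  0.028 ]
 [-0.0496  0.0078  0.0275]
 [-0.0604  0.0073  0.027 ]
 [-0.0593  0.0078  0.0259]
 [-0.0579  0.0079  0.0264]
 [-0.0565  0.0081  0.0268]
 [-0.0552  0.0082  0.0272]
 [-0.0537  0.0081  0.0288]
 [-0.0524  0.0083  0.029 ]
 [-0.051   0.0084  0.0294]
 [-0.0496  0.0085  0.0301]
 [-0.0481  0.0083  0.0319]
 [-0.0604  0.0081  0.0293]
 [-0.0592  0.0084  0.0289]
 [-0.0574  0.0078  0.0324]]
mid -0.05464250323900245 [-0.06054237 -0.04814234] [ 0.57837705 -0.01489632  0.02765701]
t 3.1 ee [0.5517 0.0289 0.3514] yawy 73.44 F [-0.7  1.1 -0.3] shift [ 0.0981 -0.1323  0.1515] twist 0.516 q7 1.26 tilt [ 0.    -0.001 -1.   ]
```

step_arm(rows=[0,0,0,0.129,0,0,0,0.129,0,0,0,0.129,0,0,0,0.129,0.0033,-0.0272,0.02,0,0.0033,-0.0272,0.02,0,0.0033,-0.0272,0.02,0,0.0033,-0.0272,0.02,0,0.0034,-0.0273,0.02,0,0.0034,-0.0274,0.02,0], fingers=-1)

```text
time_s: 4.1
ee_pos: [0.4184, -0.0681, 0.2306]
eef_rot: [0.39, 0.921, 0.0, 0.0]
force: [1.3, -1.7, 0.2]
finger_gap: 0.0854
grip_force: 0.0
```

```bash
python3 - <<'E'
from h import *
plan([.42,-.07,.111],43.9)
for n in ('wrist','top'):
  c=read_camera(n)
  for r in trace('key_grip',n):
    p=pts(c,r['pixels']); 
    if len(p)<20: continue
    p=p[abs(p[:,2]-.14)<.008]
    if len(p)<20: continue
    m=cv2.minAreaRect(p[:,:2].astype(np.float32)); b=cv2.PCACompute(p[:,:2].astype(np.float32),None)[1][0]
    print(n,len(p),m,np.degrees(np.arctan2(b[1],b[0])),np.median(p[:,2]))
plan([.42,-.07,.111],43.9)
E
```

```text
t 4.1 ee [ 0.4184 -0.0681  0.2306] yawy 44.15 F [ 1.3 -1.7  0.2] shift [-0.0025 -0.0003  0.1196] twist 0.004 q7 0.9 tilt [ 0.     0.001 -1.   ]
wrist 3146 ((0.4212745130062103, -0.06670968234539032), (0.01571226865053177, 0.09973914176225662), 43.70583724975586) 133.6907 0.1398458222835602
t 4.3 ee [ 0.4196 -0.0678  0.2315] yawy 44.09 F [ 0.5  0.7 -1.1] shift [-0.0019 -0.0013  0.1205] twist 0.003 q7 0.9 tilt [ 0.     0.001 -1.   ]
```

step_arm(rows=[0,0.0005,0.02,0,0,0,0.02,0,0,0,0.02,0,0,0,0.02,0,0,0,0.02,0,0,0,0.012,0,0,0,0.008,0,0,0,0,0])

```text
time_s: 5.1
ee_pos: [0.4201, -0.0678, 0.111]
eef_rot: [0.39, 0.921, -0.0, -0.0]
force: [0.4, 0.1, 0.5]
finger_gap: 0.085
grip_force: 0.0
```

step_arm(rows=[0,0,0,0,0,0,0,0,0,0,0,0,0,0,0,0,0,0,0,0,0,0,0,0,0,0,0,0,0,0,0,0], fingers=1)

```text
time_s: 5.9
ee_pos: [0.4204, -0.068, 0.1117]
eef_rot: [0.39, 0.921, 0.0, 0.0]
force: [0.0, 0.8, 5.6]
finger_gap: 0.0152
grip_force: 58.4
```

step_arm(rows=[0,0,-0.004,0,0,0,-0.01,0,0,0,-0.015,0,0,0,-0.015,0,0,0,-0.015,0,0,0,-0.015,0,0,0,-0.015,0,0,0,-0.011,0,0,0,0,0,0,0,0,0])

```text
time_s: 6.9
ee_pos: [0.4199, -0.068, 0.2112]
eef_rot: [0.39, 0.921, 0.0, 0.0]
force: [-0.1, -0.8, -2.1]
finger_gap: 0.0151
grip_force: 58.8
```

```bash
python3 - <<'E'
from h import *
plan([.5761,-.0019,.21],-6.2)
c=read_camera('top'); c2=read_camera('wrist'); save(np.hstack([c['color'][180:340,250:450].repeat(2,0).repeat(2,1),cv2.resize(c2['color'],(400,320))]),'lift.png')
for n,cc in (('top',c),('wrist',c2)):
  for r in trace('key_grip',n)[:4]:
    p=pts(cc,r['pixels']); 
    if len(p)<10: continue
    p=p[p[:,2]>np.percentile(p[:,2],90)-.006]; m=cv2.minAreaRect(p[:,:2].astype(np.float32)); b=cv2.PCACompute(p[:,:2].astype(np.float32),None)[1][0]
    print(n,len(p),np.round(m[0],4),np.round(m[1],4),np.degrees(np.arctan2(b[1],b[0])),np.median(p[:,2]))
E
```

```text
t 6.9 ee [ 0.4199 -0.068   0.2112] yawy 44.07 F [-0.1 -0.8 -2.1] shift [-0.0611  0.1583  0.0012] twist 0.877 q7 0.92 tilt [ 0.  0. -1.]
top 170 [0.4388 0.0568] [0.012  0.0739] -36.406033 0.1018252072075082
top 105 [ 0.3725 -0.2155] [0.0122 0.0422] 95.2538 0.10227155593545367
wrist 2101 [0.4406 0.0588] [0.0128 0.0749] -36.313614 0.10106421283727518
wrist 1218 [ 0.3713 -0.2004] [0.0127 0.0755] 95.30552 0.10111892188020213
wrist 8930 [ 0.4162 -0.0638] [0.0166 0.089 ] 134.2558 0.2389899740793836
wrist 4616 [ 0.3874 -0.2754] [0.3596 0.0671] 83.29635 0.050195330098478985
```

View pics/lift.png

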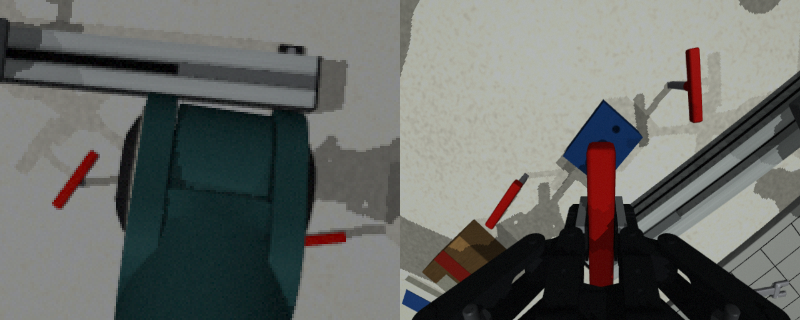

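The key is held well: bar top at 0.239 m, so the tip sits 0.107 m below TCP height. I'll turn it in line with the rail and go above the slot near rail y of -0.042.

step_arm(rows=[0,0,0,0.146,0,0,0,0.146,0,0,0,0.146,0,0,0,0.146,0,0,0,0.146,0,0,0,0.147,0,0,0,0])

```text
time_s: 7.8
ee_pos: [0.4199, -0.0681, 0.211]
eef_rot: [0.745, 0.667, -0.0, -0.0]
force: [-1.2, 0.3, -2.7]
finger_gap: 0.015
grip_force: 58.7
```

step_arm(rows=[0.008,0.0148,0,0,0.012,0.021,0,0,0.014,0.025,0,0,0.014,0.025,0,0,0.014,0.025,0,0,0.012,0.021,0,0,0.008,0.0158,0,0,0,0,0,0,0,0,0,0])

```text
time_s: 8.7
ee_pos: [0.5752, -0.0027, 0.2107]
eef_rot: [0.743, 0.669, -0.001, -0.0]
force: [-0.8, 0.6, -1.9]
finger_gap: 0.0151
grip_force: 58.9
```

```bash
python3 - <<'E'
from h import *
plan([.5755,-.0025,.168],-6.2)
c=read_camera('side'); K=c['K']; save(cv2.resize(c['color'][140:340,230:430],None,fx=3,fy=3,interpolation=cv2.INTER_CUBIC),'slot.png')
c=read_camera('wrist'); p=pts(c,c['depth']>0); th=np.radians(83.8); d=np.array([np.cos(th),np.sin(th)]); n=np.array([d[1],-d[0]])
o=np.array([.579,.040]); a=(p[:,:2]-o)@d; x=(p[:,:2]-o)@n
for lo,hi in ((-.2,-.15),(-.15,-.11),(-.22,-.11)):
    t=(a>lo)&(a<hi)&(abs(p[:,2]-.06)<.005)&(abs(x)<.05); print(t.sum(),np.percentile(x[t],[.5,99.5]) if t.sum()>50 else '')
E
```

```text
t 8.7 ee [ 0.5752 -0.0027  0.2107] yawy -6.0 F [-0.8  0.6 -1.9] shift [0.0003 0.0003 0.0427] twist 0.004 q7 0.07 tilt [-0.001 -0.001 -1.   ]
0 
5 
35
```

View pics/slot.png

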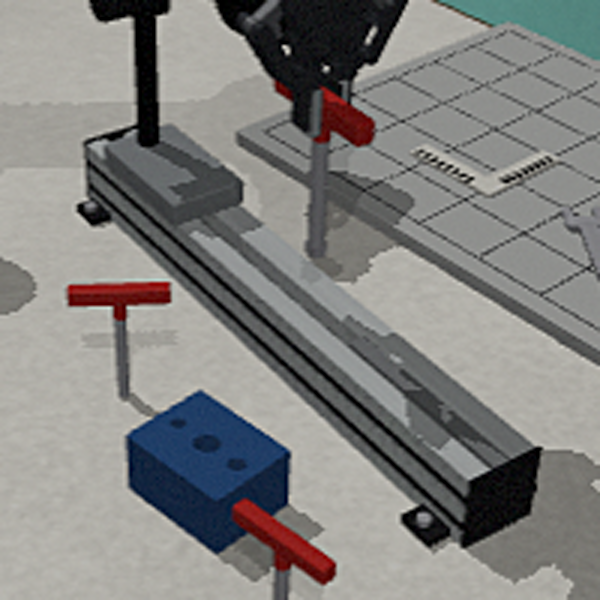

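The key hangs over the slot, with its tip at crop (316,250). I'll lower it in.

step_arm(rows=[0,0,0.012,0,0,0,0.012,0,0,0,0.01,0,0,0,0.006,0,0,0,0.004,0,0,0,0.003,0,0,0,0.003,0,0,0,0,0])

```text
time_s: 9.6
ee_pos: [0.5756, -0.0025, 0.1611]
eef_rot: [0.744, 0.668, -0.0, 0.0]
force: [-1.2, -0.4, -2.4]
finger_gap: 0.0151
grip_force: 58.9
```

step_arm(rows=[0,0,0.002,0,0,0,0.002,0,0,0,0.002,0,0,0,0.001,0,0,0,0,0])

```text
time_s: 10.1
ee_pos: [0.5755, -0.0025, 0.1542]
eef_rot: [0.744, 0.668, -0.0, -0.0]
force: [0.5, 0.0, -2.9]
finger_gap: 0.015
grip_force: 58.9
```

step_arm(rows=[0,0,0.002,0,0,0,0.002,0,0,0,0.002,0,0,0,0.001,0,0,0,0.001,0,0,0,0.0005,0,0,0,0,0])

```text
time_s: 10.8
ee_pos: [0.5756, -0.0025, 0.1459]
eef_rot: [0.744, 0.668, 0.0, 0.0]
force: [0.1, 0.7, -1.9]
finger_gap: 0.0151
grip_force: 58.9
```

step_arm(rows=[0,0,0.0005,0,0,0,0.0005,0,0,0,0.0005,0,0,0,0,0])

```text
time_s: 11.2
ee_pos: [0.5764, -0.0026, 0.1456]
eef_rot: [0.744, 0.668, 0.001, 0.001]
force: [-3.4, 1.1, 16.6]
finger_gap: 0.0152
grip_force: 61.6
```

Contact with the floor at 16 N, at the expected height. I'll feel along towards -y.

step_arm(rows=[0,0,-0.0003,0,-0.001,0,0,0,-0.001,0,0,0,-0.001,0,0,0,-0.001,0,0,0,-0.001,0,0,0,-0.001,0,0,0,0,0,0,0])

```text
time_s: 12.0
ee_pos: [0.5758, -0.0078, 0.1455]
eef_rot: [0.744, 0.668, 0.001, 0.0]
force: [0.1, 3.9, 9.2]
finger_gap: 0.0148
grip_force: 60.6
```

step_arm(rows=[-0.001,0,0,0,-0.001,0,0,0,-0.001,0,0,0,-0.001,0,0,0,0,0,0,0])

```text
time_s: 12.5
ee_pos: [0.5744, -0.0127, 0.1446]
eef_rot: [0.744, 0.668, -0.0, 0.0]
force: [-0.6, 0.6, -2.7]
finger_gap: 0.015
grip_force: 59.0
```

The force vanished: the tip has dropped into the edge of the socket. I'll centre it and go down.

step_arm(rows=[-0.001,0,0,0,-0.0007,0,0,0,0,0,0.001,0,0,0,0.001,0,0,0,0.001,0,0,0,0,0])

```text
time_s: 13.1
ee_pos: [0.5742, -0.0141, 0.1414]
eef_rot: [0.744, 0.668, -0.0, -0.0]
force: [0.3, -0.4, -1.9]
finger_gap: 0.0149
grip_force: 59.0
```

step_arm(rows=[0,0,0.001,0,0,0,0.001,0,0,0,0.001,0,0,0,0.001,0,0,0,0.001,0,0,0,0.001,0,0,0,0.001,0,0,0,0.0005,0,0,0,0,0])

```text
time_s: 14.0
ee_pos: [0.5743, -0.0141, 0.134]
eef_rot: [0.744, 0.668, -0.0, 0.0]
force: [-0.7, 0.1, -2.2]
finger_gap: 0.0152
grip_force: 59.0
```

step_arm(rows=[0,0,0.0005,0,0,0,0.0005,0,0,0,0.0003,0,0,0,0,0])

```text
time_s: 14.4
ee_pos: [0.5746, -0.0142, 0.1332]
eef_rot: [0.744, 0.668, 0.0, 0.0]
force: [-0.5, 0.2, 2.8]
finger_gap: 0.0152
grip_force: 60.0
```

The key is seated on its shoulder, with the tip 33 mm below the rail top. I'll turn it clockwise.

step_arm(rows=[0,0,0,0.08,0,0,0,0.08,0,0,0,0.08,0,0,0,0.08,0,0,0,0.08,0,0,0,0.08,0,0,0,0])

```text
time_s: 15.1
ee_pos: [0.5747, -0.0141, 0.1331]
eef_rot: [0.882, 0.471, 0.0, 0.0]
force: [-1.5, -0.3, 5.7]
finger_gap: 0.0148
grip_force: 60.1
```

```bash
python3 -c "
from h import *
plan([.5746,-.0142,.1332],-6.2); print(state()['torque'])"
```

```text
t 15.1 ee [ 0.5747 -0.0141  0.1331] yawy -33.82 F [-1.5 -0.3  5.7] shift [-0.0001  0.     -0.0001] twist -0.482 q7 -0.27 tilt [ 0.001 -0.    -1.   ]
[-0.07393841  0.13749683  0.06150413]
```

step_arm(rows=[0,0,0,0.08,0,0,0,0.08,0,0,0,0.08,0,0,0,0.08,0,0,0,0.08])

```text
time_s: 15.6
ee_pos: [0.5747, -0.0141, 0.1332]
eef_rot: [0.958, 0.286, 0.0, 0.0]
force: [-0.1, -0.2, 4.1]
finger_gap: 0.0153
grip_force: 60.0
```

```bash
python3 -c "
from h import *
plan([.5746,-.0142,.1332],-6.2); print(state()['torque'])"
```

```text
t 15.6 ee [ 0.5747 -0.0141  0.1332] yawy -56.74 F [-0.1 -0.2  4.1] shift [-0.0001  0.     -0.    ] twist -0.882 q7 -0.61 tilt [ 0.001 -0.    -1.   ]
[0.02819077 0.19707203 0.15312744]
```

step_arm(rows=[0,0,0,0.08,0,0,0,0.08,0,0,0,0.05])

```text
time_s: 15.9
ee_pos: [0.5747, -0.0141, 0.1332]
eef_rot: [0.983, 0.184, 0.0, 0.0]
force: [-1.2, 0.4, 5.1]
finger_gap: 0.0155
grip_force: 60.1
```

```bash
python3 -c "
from h import *
plan([.5746,-.0142,.1332],-6.2); print(state()['torque'])"
```

```text
t 15.9 ee [ 0.5747 -0.0141  0.1332] yawy -68.76 F [-1.2  0.4  5.1] shift [-0.0001  0.0001 -0.    ] twist -1.092 q7 -0.79 tilt [ 0.001 -0.    -1.   ]
[0.07135002 0.17690312 0.26105671]
```

step_arm(rows=[0,0,0,0.05,0,0,0,0.05,0,0,0,0])

```text
time_s: 16.2
ee_pos: [0.5746, -0.0141, 0.1331]
eef_rot: [0.991, 0.136, 0.0, 0.0]
force: [-0.4, 0.9, 4.8]
finger_gap: 0.015
grip_force: 60.2
```

```bash
python3 -c "
from h import *
plan([.5746,-.0142,.1332],-6.2); print(state()['torque'])"
```

```text
t 16.2 ee [ 0.5746 -0.0141  0.1331] yawy -74.42 F [-0.4  0.9  4.8] shift [-0.0001  0.0001 -0.0001] twist -1.191 q7 -0.88 tilt [ 0.001 -0.    -1.   ]
[0.08715098 0.21087498 0.19271989]
```

step_arm(rows=[0,0,0,0.05,0,0,0,0.05,0,0,0,0])

```text
time_s: 16.5
ee_pos: [0.5747, -0.0141, 0.1331]
eef_rot: [0.996, 0.086, 0.0, 0.0]
force: [-0.8, -0.1, 6.1]
finger_gap: 0.0152
grip_force: 60.2
```

```bash
python3 -c "
from h import *
plan([.5746,-.0142,.1332],-6.2); print(state()['torque'])"
```

```text
t 16.5 ee [ 0.5747 -0.0141  0.1331] yawy -80.15 F [-0.8 -0.1  6.1] shift [-0.0001  0.0001 -0.0001] twist -1.291 q7 -0.96 tilt [ 0.001 -0.    -1.   ]
[0.10796169 0.25234536 0.1754159 ]
```

step_arm(rows=[0,0,0,0.04,0,0,0,0.04,0,0,0,0])

```text
time_s: 16.8
ee_pos: [0.5747, -0.0141, 0.1331]
eef_rot: [0.999, 0.046, 0.0, 0.0]
force: [-0.4, -0.4, 5.8]
finger_gap: 0.0147
grip_force: 60.2
```

```bash
python3 -c "
from h import *
plan([.5746,-.0142,.1332],-6.2); print(state()['torque'])"
```

```text
t 16.8 ee [ 0.5747 -0.0141  0.1331] yawy -84.71 F [-0.4 -0.4  5.8] shift [-0.0001  0.0001 -0.0001] twist -1.37 q7 -1.03 tilt [ 0.001 -0.    -1.   ]
[0.12651332 0.23485983 0.11565598]
```

step_arm(rows=[0,0,0,0.04,0,0,0,0.04,0,0,0,0])

```text
time_s: 17.1
ee_pos: [0.5747, -0.014, 0.1331]
eef_rot: [1.0, 0.006, 0.0, 0.0]
force: [-0.8, 1.2, 4.8]
finger_gap: 0.0149
grip_force: 60.2
```

```bash
python3 - <<'E'
from h import *
plan([.5746,-.0142,.1332],-6.2); print(state()['torque'])
c=read_camera('wrist')
for r in trace('key_grip','wrist')[:4]:
    p=pts(c,r['pixels']); p=p[abs(p[:,2]-.1615)<.008]
    if len(p)<50: continue
    b=cv2.PCACompute(p[:,:2].astype(np.float32),None)[1][0]; print(len(p),np.degrees(np.arctan2(b[1],b[0])),np.median(p[:,2]),p.mean(0))
E
```

```text
t 17.1 ee [ 0.5747 -0.014   0.1331] yawy -89.28 F [-0.8  1.2  4.8] shift [-0.0001  0.0002 -0.0001] twist -1.45 q7 -1.09 tilt [ 0.001 -0.    -1.   ]
[0.08477799 0.16737622 0.27918988]
8908 1.0724549 0.16121519838592419 [ 0.58609446 -0.01335458  0.16105691]
```

The bar has turned 1.44 rad with the gripper and hasn't slipped, but I can't feel a clear stop yet. I'll continue and watch the torque.

step_arm(rows=[0,0,0,0.04,0,0,0,0.04,0,0,0,0])

```text
time_s: 17.5
ee_pos: [0.5747, -0.014, 0.1331]
eef_rot: [0.999, -0.034, 0.0, 0.0]
force: [-0.3, 0.9, 5.9]
finger_gap: 0.015
grip_force: 60.2
```

```bash
cat > tq.py <<'E'
from h import *
plan([.5746,-.0142,.1332],-6.2); T=[];Q=[]
for i in range(4):
    c=read_camera('wrist'); s=state(); T.append(s['torque']);Q.append(s['tau'][6])
print(np.round(T,3).tolist(),np.round(Q,3))
for r in trace('key_grip','wrist')[:4]:
    p=pts(c,r['pixels']); p=p[abs(p[:,2]-.1615)<.008]
    if len(p)<50: continue
    b=cv2.PCACompute(p[:,:2].astype(np.float32),None)[1][0]; print(len(p),np.degrees(np.arctan2(b[1],b[0])),np.median(p[:,2]),p.mean(0))
E
python3 tq.py
```

```text
t 17.5 ee [ 0.5747 -0.014   0.1331] yawy -93.86 F [-0.3  0.9  5.9] shift [-0.0001  0.0002 -0.0001] twist -1.53 q7 -1.16 tilt [ 0.001 -0.    -1.   ]
[[0.2, 0.201, 0.299], [0.024, 0.144, 0.276], [0.138, 0.157, 0.241], [0.124, 0.112, 0.349]] [-0.662 -0.403 -0.327 -0.308]
8985 -3.4804366 0.16122101236384592 [ 0.58592628 -0.01421895  0.16107594]
```

step_arm(rows=[0,0,0,0.04,0,0,0,0.04,0,0,0,0])

```text
time_s: 18.05
ee_pos: [0.5747, -0.014, 0.1332]
eef_rot: [0.997, -0.074, 0.0, 0.0]
force: [-0.8, 0.3, 7.4]
finger_gap: 0.0151
grip_force: 60.3
```

```bash
python3 tq.py
```

```text
t 18.05 ee [ 0.5747 -0.014   0.1332] yawy -98.44 F [-0.8  0.3  7.4] shift [-0.0001  0.0002 -0.    ] twist -1.61 q7 -1.23 tilt [ 0.001 -0.    -1.   ]
[[0.078, 0.133, 0.376], [0.131, 0.18, 0.441], [0.078, 0.135, 0.378], [0.154, 0.147, 0.415]] [-0.749 -0.492 -0.416 -0.397]
8759 -7.912579 0.161251715010802 [ 0.5861587  -0.01512123  0.16109501]
```

Torque is now rising (0.29 → 0.40 N·m), so the stop is starting to bite. I'll turn a little more to make it firm.

step_arm(rows=[0,0,0,0.04,0,0,0,0.04,0,0,0,0.04,0,0,0,0])

```text
time_s: 18.7
ee_pos: [0.5747, -0.014, 0.1332]
eef_rot: [0.991, -0.133, 0.0, 0.0]
force: [-1.4, 1.0, 6.3]
finger_gap: 0.015
grip_force: 60.3
```

```bash
python3 tq.py
```

```text
t 18.7 ee [ 0.5747 -0.014   0.1332] yawy -105.32 F [-1.4  1.   6.3] shift [-0.0001  0.0002 -0.    ] twist -1.73 q7 -1.33 tilt [ 0.001 -0.    -1.   ]
[[0.106, 0.176, 0.297], [0.14, 0.147, 0.364], [0.143, 0.116, 0.297], [0.225, 0.16, 0.329]] [-0.661 -0.407 -0.331 -0.312]
8896 -14.901664 0.16124219095877584 [ 0.58574139 -0.01650667  0.16107208]
```

step_arm(rows=[0,0,0,0.04,0,0,0,0.04,0,0,0,0.04,0,0,0,0])

```text
time_s: 19.35
ee_pos: [0.5747, -0.0141, 0.1332]
eef_rot: [0.981, -0.193, 0.0, -0.0]
force: [-0.0, 0.0, 6.7]
finger_gap: 0.0151
grip_force: 60.2
```

```bash
python3 tq.py
```

```text
t 19.35 ee [ 0.5747 -0.0141  0.1332] yawy -112.21 F [-0.   0.   6.7] shift [-0.0001  0.0002 -0.    ] twist -1.85 q7 -1.43 tilt [ 0.001 -0.    -1.   ]
[[0.165, 0.098, 0.059], [0.233, 0.047, 0.061], [0.189, 0.092, 0.056], [0.163, 0.111, 0.102]] [-0.428 -0.179 -0.105 -0.086]
8732 -21.917088 0.161233525119039 [ 0.58534074 -0.01790155  0.16109117]
```

Torque fell back to about 0.07 at 1.85 rad, which is beyond what stop plus play allows. I may have over-turned and started camming, or this may not be the screw. I'll turn back in stages and read the torque against angle.

step_arm(rows=[0,0,0,-0.05,0,0,0,-0.05,0,0,0,0])

```text
time_s: 19.9
ee_pos: [0.5746, -0.0141, 0.1331]
eef_rot: [0.99, -0.142, 0.0, -0.0]
force: [-0.3, 0.6, 6.0]
finger_gap: 0.0151
grip_force: 60.2
```

```bash
python3 tq.py
```

```text
t 19.9 ee [ 0.5746 -0.0141  0.1331] yawy -106.36 F [-0.3  0.6  6. ] shift [ 0.      0.0001 -0.0001] twist -1.748 q7 -1.34 tilt [ 0.001  0.    -1.   ]
[[0.139, 0.045, -0.103], [0.194, 0.048, -0.1], [0.139, 0.068, -0.087], [0.131, 0.1, -0.091]] [0.73  0.296 0.16  0.124]
8912 -16.597298 0.16122996985018612 [ 0.58551131 -0.01688436  0.16106058]
```

step_arm(rows=[0,0,0,-0.05,0,0,0,-0.05,0,0,0,-0.05,0,0,0,0])

```text
time_s: 20.55
ee_pos: [0.5746, -0.0141, 0.1331]
eef_rot: [0.998, -0.068, 0.0, -0.0]
force: [-0.3, -0.0, 6.1]
finger_gap: 0.0151
grip_force: 60.2
```

```bash
python3 tq.py
```

```text
t 20.55 ee [ 0.5746 -0.0141  0.1331] yawy -97.81 F [-0.3 -0.   6.1] shift [ 0.      0.0001 -0.0001] twist -1.599 q7 -1.22 tilt [ 0.001  0.    -1.   ]
[[0.214, 0.099, -0.162], [0.127, 0.1, -0.141], [0.158, 0.098, -0.157], [0.112, 0.182, -0.139]] [0.599 0.276 0.18  0.155]
8942 -8.050677 0.16121076957151267 [ 0.58589205 -0.01524581  0.16103967]
```

step_arm(rows=[0,0,0,-0.05,0,0,0,-0.05,0,0,0,-0.05,0,0,0,0])

```text
time_s: 21.2
ee_pos: [0.5746, -0.0142, 0.1332]
eef_rot: [1.0, 0.007, 0.0, -0.0]
force: [0.2, -1.1, 6.3]
finger_gap: 0.0154
grip_force: 60.2
```

```bash
python3 tq.py
```

```text
t 21.2 ee [ 0.5746 -0.0142  0.1332] yawy -89.22 F [ 0.2 -1.1  6.3] shift [-0.  0. -0.] twist -1.449 q7 -1.09 tilt [ 0.001  0.    -1.   ]
[[0.152, 0.108, -0.126], [0.109, 0.073, -0.121], [0.123, 0.151, -0.178], [0.194, 0.107, -0.158]] [0.602 0.278 0.182 0.158]
8887 0.5851708 0.16122427695423436 [ 0.58596374 -0.01352108  0.16106458]
```

```bash
python3 - <<'E'
from h import *
c=read_camera('wrist'); s=read_camera('side')
save(np.hstack([cv2.resize(c['color'],(400,300)),cv2.resize(s['color'][140:290,240:440],(400,300),interpolation=cv2.INTER_CUBIC)]),'turn.png')
E
```

```text
(no output)
```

View pics/turn.png

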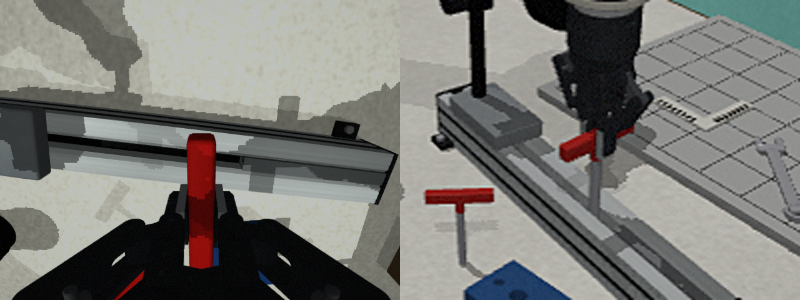

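The key is upright, in the screw's position, and has turned together with the gripper. Next I'll test for the 0.3 rad play band by reversing direction in small steps.

```bash
cat > tq.py <<'E'
from h import *
T=[]
for i in range(4):
    c=read_camera('top'); s=state(); T.append(s['torque'])
plan([.5746,-.0142,.1332],-6.2); print('tz',np.mean(T,0).round(3), s['tau'][6])
E
```

step_arm(rows=[0,0,0,0.08,0,0,0,0])

```text
time_s: 21.75
ee_pos: [0.5747, -0.0141, 0.1331]
eef_rot: [0.999, -0.035, 0.0, 0.0]
force: [-0.5, 0.8, 8.1]
finger_gap: 0.0149
grip_force: 60.4
```

```bash
python3 tq.py
```

```text
t 21.95 ee [ 0.5747 -0.0141  0.1331] yawy -93.89 F [0.1 0.5 6.7] shift [-0.      0.0001 -0.0001] twist -1.531 q7 -1.16 tilt [ 0.001 -0.    -1.   ]
tz [0.117 0.134 0.048] -0.06260414142161608
```

step_arm(rows=[0,0,0,0.08,0,0,0,0])

```text
time_s: 22.15
ee_pos: [0.5747, -0.0141, 0.1331]
eef_rot: [0.997, -0.075, 0.0, 0.0]
force: [0.3, 2.0, 6.9]
finger_gap: 0.0148
grip_force: 60.4
```

```bash
python3 tq.py
```

```text
t 22.35 ee [ 0.5747 -0.0141  0.1331] yawy -98.47 F [-0.5  0.5  6.9] shift [-0.      0.0001 -0.0001] twist -1.61 q7 -1.23 tilt [ 0.001 -0.    -1.   ]
tz [0.132 0.15  0.103] -0.11437996057793498
```

step_arm(rows=[0,0,0,-0.08,0,0,0,-0.08,0,0,0,-0.08,0,0,0,-0.08,0,0,0,0])

```text
time_s: 22.85
ee_pos: [0.5746, -0.0142, 0.1331]
eef_rot: [0.996, 0.087, 0.0, -0.0]
force: [0.2, 0.1, 6.1]
finger_gap: 0.0151
grip_force: 60.2
```

```bash
python3 tq.py
```

```text
t 23.05 ee [ 0.5746 -0.0142  0.1331] yawy -80.25 F [-1.1  0.5  8.4] shift [-0.      0.     -0.0001] twist -1.292 q7 -0.96 tilt [ 0.001  0.    -1.   ]
tz [ 0.104  0.102 -0.118] 0.12300145346671343
```

step_arm(rows=[0,0,0,0.08,0,0,0,0])

```text
time_s: 23.25
ee_pos: [0.5747, -0.0141, 0.1331]
eef_rot: [0.999, 0.044, 0.0, 0.0]
force: [-0.2, 1.0, 7.6]
finger_gap: 0.0149
grip_force: 60.5
```

```bash
python3 tq.py
```

```text
t 23.45 ee [ 0.5747 -0.0141  0.1331] yawy -84.82 F [0.2 0.4 7.8] shift [-0.0001  0.0001 -0.0001] twist -1.372 q7 -1.03 tilt [ 0.001 -0.    -1.   ]
tz [0.096 0.127 0.045] -0.07146894698962569
```

Torque stays friction-like in both directions, which is ambiguous. I'll lift the key out, look straight down at the socket's orientation, then return.

step_arm(rows=[0,0,-0.004,0,0,0,-0.006,0,0,0,-0.01,0,0,0,-0.012,0,0,0,-0.014,0,0,0,-0.009,0,0,0,0,0])

```text
time_s: 24.15
ee_pos: [0.5751, -0.0141, 0.1895]
eef_rot: [0.999, 0.046, 0.001, -0.0]
force: [-0.6, -0.4, -3.0]
finger_gap: 0.0148
grip_force: 68.0
```

step_arm(rows=[-0.013,0,0,0,-0.02,0,0,0,-0.02,0,0,0,-0.02,0,0,0,-0.012,0,0,0,0,0,0,0,0,0,0,0])

```text
time_s: 24.85
ee_pos: [0.4904, -0.0216, 0.1881]
eef_rot: [0.999, 0.047, 0.0, -0.0]
force: [0.8, 0.9, -2.8]
finger_gap: 0.015
grip_force: 67.9
```

```bash
python3 - <<'E'
from h import *
s0=state(); c=read_camera('wrist'); plan([.5746,-.0142,.188],-84.8); print(s0['torque'])
p=pts(c,c['depth']>0); v,u=np.nonzero(c['depth']>0)
th=np.radians(83.8); d=np.array([np.cos(th),np.sin(th)]); n=np.array([d[1],-d[0]])
o=np.array([.579,.040]); a=(p[:,:2]-o)@d; x=(p[:,:2]-o)@n
k=(abs(x)<.015)&(abs(a)<.11)&(p[:,2]<.035)&(p[:,2]>.01)
print(k.sum(),np.percentile(a[k],[0,2,98,100]),np.percentile(x[k],[0,100]),p[k].mean(0),cv2.minAreaRect(np.c_[x,a][k].astype(np.float32)))
for xb in np.arange(-.01,.012,.0015):
    b=k&(abs(x-xb)<.00075); print(round(xb,4),b.sum(),np.round([a[b].min(),a[b].max()],4) if b.sum() else '')
uc,vc=int(u[k].mean()),int(v[k].mean()); print(uc,vc)
h=30; cr=c['color'][max(0,vc-h):vc+h,uc-40:uc+40].astype(float); cr=np.clip(cr*255/max(60,cr[20:40].min(2).max()*.6),0,255).astype(np.uint8)
dz=np.zeros((480,640)); dz[v,u]=p[:,2]; dd=np.clip((dz[max(0,vc-h):vc+h,uc-40:uc+40]-.02)/.045*255,0,255).astype(np.uint8)
save(np.hstack([cv2.resize(cr,(400,300),interpolation=0),cv2.cvtColor(cv2.resize(dd,(400,300),interpolation=0),cv2.COLOR_GRAY2RGB)]),'sock.png')
E
```

```text
t 24.9 ee [ 0.4905 -0.0217  0.188 ] yawy -84.66 F [ 0.1 -0.  -2.1] shift [0.0844 0.0003 0.0001] twist 0.003 q7 -1.11 tilt [ 0.001 -0.    -1.   ]
[ 0.0159004  -0.03050175  0.06069895]
297 [-0.06233474 -0.06108735 -0.04605173 -0.04481909] [-0.00590562  0.00954511] [ 0.57503479 -0.01343137  0.02662424] ((0.0017812480218708515, -0.05357025936245918), (0.013334863819181919, 0.013369396328926086), 55.41128921508789)
-0.01 0 
-0.0085 0 
-0.007 0 
-0.0055 10 [-0.0567 -0.0517]
-0.004 20 [-0.058  -0.0498]
-0.0025 28 [-0.0586 -0.0472]
-0.001 34 [-0.0599 -0.0458]
0.0005 41 [-0.0611 -0.0448]
0.002 41 [-0.0617 -0.0455]
0.0035 40 [-0.0623 -0.0467]
0.005 32 [-0.0603 -0.0473]
0.0065 25 [-0.0591 -0.0486]
0.008 19 [-0.0573 -0.0499]
0.0095 7 [-0.0545 -0.0505]
0.011 0 
321 115
```

View pics/sock.png

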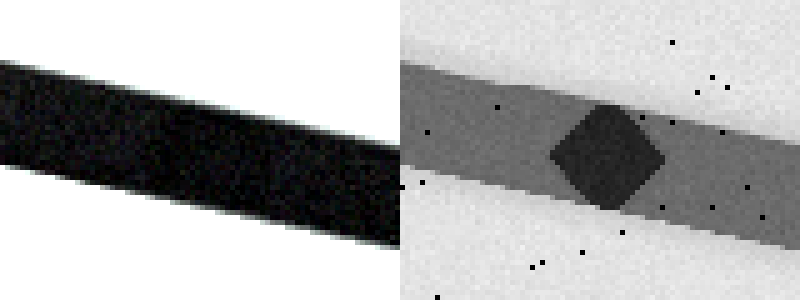

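The depth crop shows the 13.2 mm square pit at (610,155), now turned about 0.62 rad clockwise. At full turn the key was at 1.85 rad. That fits the screw reaching its stop when the key was near 1.3 rad. I then over-turned, and the key jammed 45° into the socket. Turning back dragged the screw to 0.62.

The mend:
1. Re-enter with the key near the slot direction, since the throat limits the angle.
2. Press and ratchet the key into the socket.
3. Turn only as far as the true stop, about 1.25–1.35 rad.

step_arm(rows=[0,0,0,-0.1436,0,0,0,-0.1436,0,0,0,-0.1436,0,0,0,-0.1436,0,0,0,-0.1436,0,0,0,-0.1436,0,0,0,-0.1436,0,0,0,-0.1436,0,0,0,0])

```text
time_s: 25.8
ee_pos: [0.4903, -0.0222, 0.1878]
eef_rot: [0.813, 0.583, 0.0, 0.0]
force: [-0.2, -0.5, -1.0]
finger_gap: 0.0146
grip_force: 67.9
```

step_arm(rows=[0.0046,0.0102,0,0,0.008,0.018,0,0,0.009,0.021,0,0,0.008,0.018,0,0,0.0048,0.01,0,0,0,0,0,0,0,0,0,0])

```text
time_s: 26.5
ee_pos: [0.5735, -0.0146, 0.1875]
eef_rot: [0.814, 0.581, -0.0, -0.0]
force: [-0.3, 0.1, -2.4]
finger_gap: 0.015
grip_force: 67.9
```

```bash
python3 tq.py; python3 -c "
from h import *
plan([.5747,-.0141,.146],-18.8)"
```

```text
t 26.7 ee [ 0.5735 -0.0144  0.188 ] yawy -18.89 F [ 0.5  0.  -2. ] shift [0.0005 0.001  0.0548] twist -0.222 q7 -0.06 tilt [ 0.  0. -1.]
tz [-0.034  0.026  0.021] -0.02433722955174744
t 26.7 ee [ 0.5735 -0.0144  0.188 ] yawy -18.89 F [ 0.5  0.  -2. ] shift [0.0007 0.0011 0.042 ] twist -0.002 q7 -0.06 tilt [ 0.  0. -1.]
```

step_arm(rows=[0.0007,0.0011,0.006,0,0,0,0.008,0,0,0,0.005,0,0,0,0.003,0,0,0,0.002,0,0,0,0.002,0,0,0,0.002,0,0,0,0.002,0,0,0,0,0])

```text
time_s: 27.6
ee_pos: [0.5748, -0.0141, 0.1574]
eef_rot: [0.813, 0.582, -0.0, -0.0]
force: [-1.7, -0.3, -3.0]
finger_gap: 0.0151
grip_force: 67.9
```

step_arm(rows=[0,0,0.002,0,0,0,0.002,0,0,0,0.002,0,0,0,0.002,0,0,0,0.002,0,0,0,0,0])

```text
time_s: 28.2
ee_pos: [0.575, -0.0141, 0.1475]
eef_rot: [0.813, 0.582, -0.0, -0.0]
force: [-2.6, 0.8, -3.0]
finger_gap: 0.0149
grip_force: 67.9
```

In the throat, no hard contact. Pressing on gently.

step_arm(rows=[0,0,0.001,0,0,0,0.001,0,0,0,0.001,0,0,0,0.001,0,0,0,0,0])

```text
time_s: 28.7
ee_pos: [0.5752, -0.0143, 0.1439]
eef_rot: [0.813, 0.582, 0.0, 0.0]
force: [-3.6, -0.7, 2.9]
finger_gap: 0.0151
grip_force: 68.7
```

The tip is 2 mm into the socket and touching. Ratchet: back anticlockwise to about -0.2, then forward while pressing.

step_arm(rows=[0,0,0.0004,-0.08,0,0,0,-0.08,0,0,0,-0.08,0,0,0,-0.08,0,0,0,-0.08,0,0,0,0])

```text
time_s: 29.3
ee_pos: [0.5754, -0.0148, 0.1437]
eef_rot: [0.681, 0.732, 0.0, 0.0]
force: [-3.1, -3.6, 3.7]
finger_gap: 0.0149
grip_force: 68.6
```

step_arm(rows=[0,0,0,0.06,0,0,0,0.06,0,0,0,0.06,0,0,0,0.06,0,0,0,0])

```text
time_s: 29.8
ee_pos: [0.5752, -0.0142, 0.1435]
eef_rot: [0.766, 0.643, -0.0, 0.0]
force: [-3.8, -1.7, 5.1]
finger_gap: 0.0152
grip_force: 69.0
```

step_arm(rows=[0,0,0.0005,0.03,0,0,0.0005,0.03,0,0,0,0,0,0,0,0])

```text
time_s: 30.2
ee_pos: [0.5754, -0.0143, 0.143]
eef_rot: [0.784, 0.621, 0.0, 0.0]
force: [-4.7, -2.9, 11.6]
finger_gap: 0.0148
grip_force: 69.9
```

```bash
python3 tq.py
```

```text
t 30.4 ee [ 0.5754 -0.0143  0.143 ] yawy -13.17 F [-4.5 -1.7 11.5] shift [-0.0001 -0.0009  0.0098] twist -0.122 q7 0.07 tilt [ 0.001 -0.    -1.   ]
tz [-0.653  1.652  0.01 ] -0.016744356835260987
```

step_arm(rows=[-0.0002,-0.0008,0,0.04,0,0,0,0.04,0,0,0,0.04,0,0,0,0])

```text
time_s: 30.8
ee_pos: [0.5746, -0.0143, 0.1427]
eef_rot: [0.82, 0.573, 0.0, 0.0]
force: [-2.8, -2.1, 6.2]
finger_gap: 0.0151
grip_force: 69.2
```

```bash
python3 tq.py
```

```text
t 31.0 ee [ 0.5746 -0.0143  0.1427] yawy -20.04 F [-3.2 -1.9  6. ] shift [ 0.0001 -0.      0.0095] twist -0.242 q7 -0.04 tilt [ 0.001 -0.    -1.   ]
tz [-0.706  1.073 -0.007] -0.004525275144260377
```

step_arm(rows=[-0.0006,-0.0005,0,0,0,0,0.0005,0,0,0,0.0005,0,0,0,0,0])

```text
time_s: 31.4
ee_pos: [0.5744, -0.0147, 0.1422]
eef_rot: [0.819, 0.573, 0.001, 0.001]
force: [-3.1, -2.1, 12.0]
finger_gap: 0.0146
grip_force: 70.1
```

```bash
python3 tq.py
```

```text
t 31.6 ee [ 0.5744 -0.0147  0.1422] yawy -20.04 F [-3.4 -2.1 12.1] shift [ 0.0005 -0.      0.009 ] twist -0.242 q7 -0.03 tilt [ 0.002 -0.    -1.   ]
tz [-0.522  1.051  0.009] 0.007912075670901686
```

step_arm(rows=[0,0,0,-0.1,0,0,0,-0.1,0,0,0,-0.1,0,0,0,-0.1,0,0,0,0])

```text
time_s: 32.1
ee_pos: [0.5747, -0.015, 0.1425]
eef_rot: [0.688, 0.726, 0.001, 0.001]
force: [-3.0, -3.2, 13.7]
finger_gap: 0.0151
grip_force: 70.1
```

```bash
python3 tq.py
```

```text
t 32.3 ee [ 0.5747 -0.015   0.1424] yawy 2.86 F [-2.4 -3.5 13.6] shift [ 0.0008 -0.0001  0.0092] twist 0.158 q7 0.31 tilt [ 0.003 -0.    -1.   ]
tz [-0.927  0.845  0.057] -0.029308026423677802
```

step_arm(rows=[0,0,0,0.06,0,0,0,0.06,0,0,0,0])

```text
time_s: 32.6
ee_pos: [0.5746, -0.0149, 0.1424]
eef_rot: [0.732, 0.681, 0.001, 0.001]
force: [-3.3, -3.5, 13.7]
finger_gap: 0.0152
grip_force: 70.4
```

```bash
python3 tq.py
```

```text
t 32.8 ee [ 0.5746 -0.0148  0.1424] yawy -4.01 F [-3.2 -2.5 13.4] shift [ 0.0006 -0.0001  0.0092] twist 0.038 q7 0.21 tilt [ 0.002 -0.    -1.   ]
tz [-0.842  1.022  0.01 ] -0.012912926904391497
```

step_arm(rows=[0,0,0,0.06,0,0,0,0.06,0,0,0,0])

```text
time_s: 33.1
ee_pos: [0.5745, -0.0148, 0.1424]
eef_rot: [0.772, 0.636, 0.001, 0.001]
force: [-3.5, -2.6, 14.3]
finger_gap: 0.0147
grip_force: 70.3
```

```bash
python3 tq.py
```

```text
t 33.3 ee [ 0.5745 -0.0148  0.1424] yawy -10.88 F [-3.1 -2.  13.2] shift [ 0.0006 -0.0001  0.0092] twist -0.082 q7 0.1 tilt [ 0.002 -0.    -1.   ]
tz [-0.736  1.055 -0.003] 0.0003977550022682408
```

```bash
cat > bar.py <<'E'
from h import *
c=read_camera('wrist'); s=state(); R=Ro.from_quat(s['eef_rot']).as_matrix()
r=max(trace('key_grip','wrist'),key=lambda r:r['pixels'].sum())
m=cv2.erode(r['pixels'].astype(np.uint8),np.ones((3,3)))>0
q=(pts(c,m)-s['ee_pos'])@R   # tool frame
print('n',len(q),'med',np.median(q,0).round(4))
t=q[(abs(q[:,1])<.009)&(q[:,2]<-.02)&(q[:,2]>-.05)]
for lo in np.arange(-.05,.06,.01):
    b=t[(t[:,0]>=lo)&(t[:,0]<lo+.01)]
    if len(b)>20: print(round(lo,3),len(b),'z',np.percentile(b[:,2],[10,50,90]).round(4),'y',np.percentile(b[:,1],[2,98]).round(4))
E
python3 bar.py
```

```text
n 8554 med [ 0.0159 -0.0004 -0.0277]
-0.04 555 z [-0.0279 -0.0272 -0.0265] y [-0.0074  0.007 ]
-0.03 727 z [-0.0281 -0.0273 -0.0264] y [-0.0076  0.0073]
-0.02 759 z [-0.0282 -0.0275 -0.0268] y [-0.0072  0.0068]
-0.01 810 z [-0.0283 -0.0276 -0.0268] y [-0.0069  0.0068]
0.0 851 z [-0.0286 -0.0278 -0.027 ] y [-0.007   0.0066]
0.01 995 z [-0.0287 -0.0279 -0.0271] y [-0.0073  0.0069]
0.02 1056 z [-0.0289 -0.028  -0.0272] y [-0.0073  0.007 ]
0.03 1187 z [-0.0289 -0.0282 -0.0273] y [-0.0075  0.0071]
0.04 1470 z [-0.0289 -0.028  -0.0249] y [-0.0074  0.0067]
```

The bar sits about 0.012 rad tilted in the grip, so the tip is about 1.3 mm too far along +tool x, matching Fy < 0. I'll ease the press, shift back and press again.

step_arm(rows=[0,0,-0.0005,0,-0.0008,-0.0002,0,0,-0.0008,-0.0002,0,0,0,0,0.0005,0,0,0,0,0])

```text
time_s: 33.9
ee_pos: [0.574, -0.0158, 0.1423]
eef_rot: [0.771, 0.637, 0.001, 0.001]
force: [-2.3, -0.3, 14.4]
finger_gap: 0.0148
grip_force: 70.1
```

```bash
python3 tq.py
```

```text
t 34.1 ee [ 0.5741 -0.0159  0.1424] yawy -10.86 F [-1.6  0.8 12.6] shift [0.0017 0.0002 0.0092] twist -0.081 q7 0.11 tilt [ 0.003  0.    -1.   ]
tz [-0.009  0.642  0.008] 0.008630730444565415
```

Forces are centred now, and the tip rests by angle misfit (screw ≈0.6, key 0.08). I'll turn clockwise toward the screw's angle with light press, watching whether the throat limits it.

step_arm(rows=[0,0,0,0.08,0,0,0,0.08,0,0,0,0.04,0,0,0,0])

```text
time_s: 34.5
ee_pos: [0.5735, -0.0157, 0.1416]
eef_rot: [0.831, 0.557, 0.0, 0.0]
force: [-0.4, -0.0, 3.8]
finger_gap: 0.0149
grip_force: 68.7
```

```bash
python3 tq.py
```

```text
t 34.7 ee [ 0.5733 -0.0159  0.1416] yawy -22.24 F [-0.1  0.   4.2] shift [0.002  0.0006 0.0084] twist -0.28 q7 -0.07 tilt [ 0.001  0.    -1.   ]
tz [ 0.126  0.053 -0.053] 0.038167774910107255
```

step_arm(rows=[0,0,0,0.04,0,0,0,0.04,0,0,0,0])

```text
time_s: 35.0
ee_pos: [0.573, -0.0159, 0.1412]
eef_rot: [0.852, 0.523, -0.0, 0.0]
force: [0.6, -0.2, -0.4]
finger_gap: 0.0149
grip_force: 68.2
```

```bash
python3 tq.py
```

```text
t 35.2 ee [ 0.5729 -0.016   0.1413] yawy -26.82 F [ 1.4  0.1 -1.4] shift [0.0023 0.0007 0.0081] twist -0.36 q7 -0.13 tilt [-0. -0. -1.]
tz [ 0.223 -0.289 -0.033] 0.03295326721854508
```

Turning clockwise lets it sink and the force vanishes. On to 0.5 and down.

step_arm(rows=[0.0003,0.0003,0,0.05,0,0,0.0005,0.05,0,0,0.001,0.03,0,0,0.001,0,0,0,0,0])

```text
time_s: 35.7
ee_pos: [0.5732, -0.0158, 0.1387]
eef_rot: [0.884, 0.468, -0.0, -0.0]
force: [-0.7, 1.0, -2.3]
finger_gap: 0.015
grip_force: 68.0
```

```bash
python3 tq.py
```

```text
t 35.9 ee [ 0.5732 -0.0159  0.1388] yawy -34.3 F [-0.5  0.3 -3.1] shift [0.0022 0.0002 0.0056] twist -0.49 q7 -0.24 tilt [-0. -0. -1.]
tz [0.257 0.048 0.001] 0.0190334563376382
```

It's going in freely. I'll seat it fully.

step_arm(rows=[0,0,0.001,0,0,0,0.001,0,0,0,0.001,0,0,0,0.001,0,0,0,0.001,0,0,0,0.0005,0,0,0,0,0])

```text
time_s: 36.6
ee_pos: [0.5735, -0.0159, 0.1336]
eef_rot: [0.884, 0.467, 0.0, 0.0]
force: [-1.2, 1.0, 3.5]
finger_gap: 0.0148
grip_force: 68.7
```

```bash
python3 tq.py
```

```text
t 36.8 ee [ 0.5735 -0.0159  0.1336] yawy -34.33 F [-0.9  1.4  4.1] shift [ 0.002  -0.      0.0004] twist -0.491 q7 -0.24 tilt [ 0. -0. -1.]
tz [ 0.427  0.391 -0.025] 0.0065211852779611945
```

Seated again (TCP 0.1336). I'll turn clockwise in short steps, tracking torque, and stop near key angle 1.3.

step_arm(rows=[0,-0.0002,0,0.05,0,-0.0002,0,0.05,0,-0.0002,0,0.05,0,-0.0002,0,0.05,0,-0.0001,0,0.05,0,0,0,0])

```text
time_s: 37.4
ee_pos: [0.5729, -0.0154, 0.1336]
eef_rot: [0.936, 0.353, 0.0, 0.0]
force: [-0.3, 1.6, 5.5]
finger_gap: 0.0148
grip_force: 69.0
```

```bash
python3 tq.py
```

```text
t 37.6 ee [ 0.5729 -0.0154  0.1336] yawy -48.62 F [-0.1 -0.   5.4] shift [0.0021 0.0002 0.0004] twist -0.74 q7 -0.45 tilt [ 0.001 -0.    -1.   ]
tz [0.232 0.02  0.019] 0.01124989619711414
```

step_arm(rows=[0,-0.0001,0,0.05,0,-0.0001,0,0.05,0,0,0,0.05,0,0,0,0.05,0,0,0,0.05,0,0,0,0])

```text
time_s: 38.2
ee_pos: [0.5727, -0.0149, 0.1336]
eef_rot: [0.972, 0.233, 0.0, -0.0]
force: [-1.0, 2.6, 5.4]
finger_gap: 0.0147
grip_force: 69.2
```

```bash
python3 tq.py
```

```text
t 38.4 ee [ 0.5727 -0.0149  0.1336] yawy -62.92 F [-1.   2.7  6. ] shift [0.002  0.0002 0.0004] twist -0.99 q7 -0.66 tilt [ 0.  0. -1.]
tz [0.688 0.062 0.176] -0.17444245051592588
```

step_arm(rows=[0,0,0,0.05,0,0,0,0.05,0,0,0,0.05,0,0,0,0])

```text
time_s: 38.8
ee_pos: [0.5728, -0.0148, 0.1336]
eef_rot: [0.987, 0.16, 0.0, -0.0]
force: [-1.2, 2.9, 6.2]
finger_gap: 0.0151
grip_force: 69.2
```

```bash
python3 tq.py
```

```text
t 39.0 ee [ 0.5728 -0.0148  0.1336] yawy -71.51 F [0.  2.2 6.8] shift [0.0019 0.     0.0004] twist -1.14 q7 -0.79 tilt [ 0.  0. -1.]
tz [0.885 0.094 0.162] -0.1758910110220313
```

The torque now follows the expected pattern: free in the play band, then 0.17 while driving. The stop should come near 1.25.

step_arm(rows=[0,-0.0004,0,0.04,0,0,0,0.04,0,0,0,0])

```text
time_s: 39.3
ee_pos: [0.5727, -0.0145, 0.1336]
eef_rot: [0.993, 0.12, 0.0, -0.0]
force: [0.1, 3.8, 7.0]
finger_gap: 0.0152
grip_force: 69.1
```

```bash
python3 tq.py
```

```text
t 39.5 ee [ 0.5727 -0.0145  0.1336] yawy -76.1 F [-0.2  2.5  5.8] shift [0.002  0.0002 0.0004] twist -1.22 q7 -0.86 tilt [ 0.001  0.    -1.   ]
tz [ 0.782 -0.037  0.152] -0.18123186193406582
```

step_arm(rows=[0,0,0,0.04,0,0,0,0])

```text
time_s: 39.7
ee_pos: [0.5727, -0.0144, 0.1336]
eef_rot: [0.995, 0.1, 0.0, -0.0]
force: [0.1, 3.0, 6.2]
finger_gap: 0.0148
grip_force: 69.1
```

```bash
python3 tq.py
```

```text
t 39.9 ee [ 0.5727 -0.0145  0.1336] yawy -78.39 F [-0.4  3.1  6.5] shift [0.0019 0.0001 0.0004] twist -1.26 q7 -0.89 tilt [ 0.001  0.    -1.   ]
tz [ 0.801 -0.027  0.181] -0.18512957263737917
```

step_arm(rows=[0,0,0,0.04,0,0,0,0])

```text
time_s: 40.1
ee_pos: [0.5727, -0.0144, 0.1336]
eef_rot: [0.997, 0.081, 0.0, -0.0]
force: [0.2, 3.5, 5.9]
finger_gap: 0.0145
grip_force: 69.1
```

```bash
python3 tq.py
```

```text
t 40.3 ee [ 0.5727 -0.0144  0.1336] yawy -80.68 F [0.5 2.6 5.9] shift [0.0019 0.0001 0.0004] twist -1.3 q7 -0.92 tilt [ 0.  0. -1.]
tz [ 0.861 -0.075  0.172] -0.1855710195377469
```

step_arm(rows=[0,0,0,0.04,0,0,0,0])

```text
time_s: 40.5
ee_pos: [0.5727, -0.0144, 0.1336]
eef_rot: [0.998, 0.061, 0.0, -0.0]
force: [-0.1, 3.4, 6.4]
finger_gap: 0.0147
grip_force: 69.1
```

```bash
python3 tq.py
```

```text
t 40.7 ee [ 0.5727 -0.0144  0.1336] yawy -82.97 F [-0.3  3.4  6. ] shift [0.0019 0.0001 0.0004] twist -1.34 q7 -0.96 tilt [ 0.  0. -1.]
tz [ 0.92  -0.071  0.19 ] -0.18575431779026985
```

step_arm(rows=[0,0,0,0.04,0,0,0,0])

```text
time_s: 40.9
ee_pos: [0.5727, -0.0144, 0.1336]
eef_rot: [0.999, 0.041, 0.0, -0.0]
force: [0.9, 3.8, 6.8]
finger_gap: 0.0146
grip_force: 69.1
```

```bash
python3 tq.py
```

```text
t 41.1 ee [ 0.5727 -0.0143  0.1336] yawy -85.26 F [0.8 3.2 5.7] shift [0.0019 0.     0.0004] twist -1.38 q7 -0.99 tilt [ 0.001  0.001 -1.   ]
tz [ 0.983 -0.107  0.212] -0.1945472415536642
```

step_arm(rows=[0,-0.0005,0,0.04,0,0,0,0])

```text
time_s: 41.3
ee_pos: [0.5727, -0.014, 0.1336]
eef_rot: [1.0, 0.021, 0.0, -0.0]
force: [0.8, 2.4, 5.0]
finger_gap: 0.015
grip_force: 69.1
```

```bash
python3 tq.py
```

```text
t 41.5 ee [ 0.5726 -0.014   0.1336] yawy -87.56 F [1.1 2.3 6.3] shift [0.0019 0.0003 0.0004] twist -1.42 q7 -1.02 tilt [ 0.001  0.    -1.   ]
tz [ 0.738 -0.156  0.257] -0.24695344269275665
```

step_arm(rows=[0,0,0,0.04,0,0,0,0])

```text
time_s: 41.7
ee_pos: [0.5727, -0.014, 0.1336]
eef_rot: [1.0, 0.001, 0.0, -0.0]
force: [0.9, 2.8, 5.0]
finger_gap: 0.0147
grip_force: 69.1
```

```bash
python3 tq.py; python3 bar.py | head -6
```

```text
t 41.9 ee [ 0.5727 -0.014   0.1336] yawy -89.85 F [0.8 3.3 5.6] shift [0.0019 0.0002 0.0004] twist -1.46 q7 -1.06 tilt [ 0.001  0.    -1.   ]
tz [ 0.76  -0.167  0.268] -0.2599711809307337
n 8607 med [ 0.0153 -0.0007 -0.0278]
-0.04 625 z [-0.0274 -0.0267 -0.0259] y [-0.0077  0.0072]
-0.03 736 z [-0.0277 -0.027  -0.026 ] y [-0.0079  0.007 ]
-0.02 762 z [-0.028  -0.0272 -0.0264] y [-0.0078  0.0067]
-0.01 813 z [-0.0282 -0.0275 -0.0267] y [-0.0073  0.0065]
0.0 865 z [-0.0285 -0.0278 -0.027 ] y [-0.0074  0.006 ]
```

Torque now exceeds the screw's own 0.2 N·m and keeps climbing with angle, as it should when the screw is against its stop. I'll add a little more for firmness, staying short of the over-turn, then ease off.

step_arm(rows=[0,-0.0003,0,0.035,0,0,0,0.035,0,0,0,0,0,0,0,0])

```text
time_s: 42.4
ee_pos: [0.5727, -0.0138, 0.1336]
eef_rot: [0.999, -0.035, 0.0, 0.0]
force: [1.2, 1.6, 6.2]
finger_gap: 0.0148
grip_force: 69.2
```

```bash
python3 tq.py
```

```text
t 42.6 ee [ 0.5726 -0.0138  0.1336] yawy -93.96 F [1.5 2.2 5.4] shift [0.002  0.0003 0.0004] twist -1.532 q7 -1.12 tilt [ 0.001  0.    -1.   ]
tz [ 0.697 -0.237  0.272] -0.28153616935014725
```

step_arm(rows=[0,0,0,-0.06,0,0,0,-0.06,0,0,0,-0.06,0,0,0,-0.06,0,0,0,0])

```text
time_s: 43.1
ee_pos: [0.5725, -0.014, 0.1336]
eef_rot: [0.996, 0.086, 0.0, -0.0]
force: [1.2, 1.4, 5.7]
finger_gap: 0.0146
grip_force: 69.0
```

```bash
python3 tq.py
```

```text
t 43.3 ee [ 0.5726 -0.014   0.1335] yawy -80.31 F [0.5 1.1 6.8] shift [0.002  0.0005 0.0003] twist -1.293 q7 -0.92 tilt [ 0. -0. -1.]
tz [ 0.407 -0.139  0.042] -0.023127846652641892
```

Backed to 1.29, the torque is nearly zero. That is the edge of the play band for a screw at about 1.1, with no jam this time. I'll centre the key in the play and check once more.

step_arm(rows=[0,0,-0.0004,-0.06,0,0,0,-0.06,0,0,0,0])

```text
time_s: 43.6
ee_pos: [0.5722, -0.0141, 0.1337]
eef_rot: [0.989, 0.145, -0.0, 0.0]
force: [0.4, 0.1, 0.6]
finger_gap: 0.0151
grip_force: 68.4
```

```bash
python3 tq.py
```

```text
t 43.8 ee [ 0.5723 -0.0141  0.1337] yawy -73.42 F [0.5 0.5 1. ] shift [0.0022 0.0008 0.0005] twist -1.173 q7 -0.82 tilt [-0. -0. -1.]
tz [ 0.092 -0.161  0.018] -0.04169830936007202
```

Torque and forces are about zero, so the key stands freely in the screw. I'll release and retreat straight up.

step_arm(rows=[0,0,0,0,0,0,0,0,0,0,0,0,0,0,0,0,0,0,0,0,0,0,0,0,0,0,0,0,0,0,0,0], fingers=-1)

```text
time_s: 44.6
ee_pos: [0.5724, -0.014, 0.1338]
eef_rot: [0.989, 0.145, 0.0, 0.0]
force: [-0.1, -0.2, 0.3]
finger_gap: 0.0851
grip_force: 0.0
```

step_arm(rows=[0,0,-0.005,0,0,0,-0.01,0,0,0,-0.015,0,0,0,-0.02,0,0,0,-0.025,0,0,0,-0.025,0,0,0,-0.02,0,0,0,-0.01,0,0,0,0,0])

```text
time_s: 45.5
ee_pos: [0.5728, -0.014, 0.2653]
eef_rot: [0.989, 0.145, 0.001, -0.0]
force: [0.3, 0.2, -0.5]
finger_gap: 0.0854
grip_force: 0.0
```

```bash
python3 - <<'E'
from h import *
plan([.5747,-.0141,.1332],-6.2)
c=read_camera('wrist')
for r in trace('key_grip','wrist')[:5]:
    p=pts(c,r['pixels']); q=p[(abs(p[:,2]-.162)<.01)&(abs(p[:,0]-.575)<.07)]
    if len(q)<100: continue
    b=cv2.PCACompute(q[:,:2].astype(np.float32),None)[1][0]; m=cv2.minAreaRect(q[:,:2].astype(np.float32)); print(len(q),'dir',np.degrees(np.arctan2(b[1],b[0])),'ztop',np.median(q[:,2]),m)
    A=np.c_[q[:,:2]-m[0],np.ones(len(q))]; print('tilt',np.linalg.lstsq(A,q[:,2],rcond=None)[0])
p=pts(c,c['depth']>0); th=np.radians(83.8); d=np.array([np.cos(th),np.sin(th)]); n=np.array([d[1],-d[0]])
o=np.array([.579,.040]); a=(p[:,:2]-o)@d; x=(p[:,:2]-o)@n
k=(abs(x)<.012)&(a<-.03)&(a>-.08)&(p[:,2]<.035)&(p[:,2]>.01); print('pit seen',np.c_[x,a][k].round(4)[:40].tolist())
s=read_camera('side'); save(np.hstack([cv2.resize(c['color'],(400,300)),cv2.resize(s['color'][140:290,240:440],(400,300),interpolation=cv2.INTER_CUBIC)]),'end.png')
E
```

```text
t 45.5 ee [ 0.5728 -0.014   0.2653] yawy -73.29 F [ 0.3  0.2 -0.5] shift [0.0015 0.0006 0.1321] twist -1.171 q7 -0.93 tilt [ 0.002  0.001 -1.   ]
2931 dir 16.411749 ztop 0.1611614334476024 ((0.5769098997116089, -0.014766477048397064), (0.09951770305633545, 0.015693776309490204), 16.378812789916992)
tilt [-0.01561609  0.00527456  0.1610608 ]
pit seen []
```

View pics/end.png

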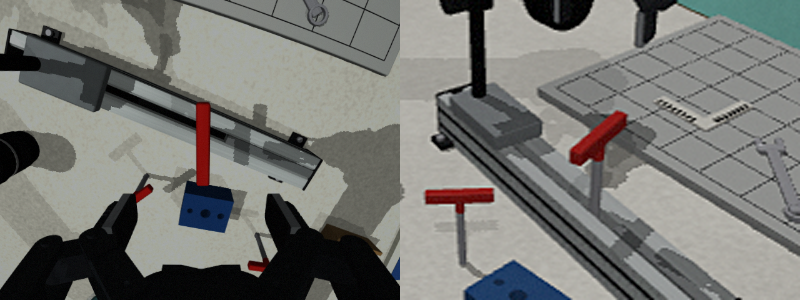

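The key stands in the screw: the crop shows the red bar at (202,145), bar top at 0.161 m and shoulder seated. Its angle is 1.18 rad, inside the play band of the 1.1 rad stop, and nothing else was touched. Handing in.

```bash
python3 -c "
from plant import *
print(finish_job())"
```

```text
the job is handed in; nothing more can be done
None
```

I turned the lock screw clockwise to its stop and left the key standing in it. I inferred the stop from torque (0.28 N·m against the screw's own 0.2), because the seated key hides the screw; on the first try I over-turned, dragged the screw back to about 0.62 rad, then re-seated the key and turned it home. The gripper never came near the lens or the box, and I handed in at about 46 s of the 72 s limit.

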